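Dock the tube carrier and present the long tube to the code reader

TASK

Lift the tube carrier by its upright handle, with its tubes in it, and seat it fully down over the two alignment pegs of the docking stage, then let go of it. Then draw the one long tube out of the docked carrier by its cap and hold it in the air in front of the code reader, its label centred between the tips of the reader's two prongs and the tube leaning, cap towards the robot's side, so that it is square to the reader's line of sight, without touching the reader. Finish while still holding the tube there, steady; the two short tubes stay in the docked carrier, and everything else on the bench is left alone.

Things in the scene. Friction and masses are not known exactly. Their poses are not given: they have to be found in the camera images.
- carrier: Loose white tube carrier, 0.3 kg. Origin: centre of its underside; x along its length, z up. Foot plate 186 x 46 x 12 mm with 10 mm through holes at x = -80 and +80 mm (y = 0) for the pegs; either way round fits. Deck 138 x 46 mm, z = 44 to 52 mm, with 19 mm wells at x = -56, -30, 30 and 56 mm; tubes stand on the foot plate (z = 12 mm).
- carrier_grip (a point): Point to grip on the carrier's upright handle, 100 mm above the carrier's underside, over its middle. The handle is a bar 22 mm along the carrier's x and 14 mm across (y), its top 18 mm above this point. Axes as the carrier's.
- dock_seat (a point): Middle of the top face of the docking stage, a fixed low white block 230 x 92 mm, its steel top 24 mm above the bench; x along its length, z up. Pegs at x = -80 and +80 mm: 8 mm thick, 18 mm tall, the upper 8 mm a cone narrowing to 3 mm. A docked carrier has its origin here and its length along this x, either way round.
- long_tube: The one long tube: clear, 16 mm thick, 112 mm long in all with a grey cap 18 mm thick that makes up its top 24 mm, about 22 g, loose in a well of the carrier (any of three wells). Origin: centre of its bottom end; z along the tube to the cap.
- label (a point): Centre of the paper label (24 mm tall, with dark rings all round) on the long tube: on its axis, 52 mm above its bottom end and 60 mm below its top. Axes as the tube's.
- short_tube_a: A short tube with the same cap, 76 mm long, standing in another well. Origin: centre of its bottom end; z to the cap.
- short_tube_b: A second such short tube, 76 mm long. Origin: centre of its bottom end; z to the cap.
- focus (a point): Reading point in the air, midway between the tips of the reader's two prongs, 205 mm above the bench. x: straight to the lens, 130 mm away, rising 30 degrees; y: level, from prong to prong; z: the way the tube must point, bottom to cap, 30 degrees off vertical, leaning away from the reader. Prongs: 6 mm rods at y = -65 and +65 mm, from the head to level with this point.
- reader: Fixed code reader: grey foot 130 x 150 mm, post 22 mm thick and 284 mm tall, white head 75 x 70 x 62 mm whose round lens faces the robot's side and looks 30 degrees down. Origin: on the bench, 160 mm level distance behind the reading point; front towards -x, z up.
- bottle: Reagent bottle, 60 mm thick, 130 mm tall, on the far side. Bystander.
- wire_rack: Empty white wire rack, 70 x 160 x 57 mm, far side. Bystander.
- tip_box: Open grey divided box, 85 x 120 x 50 mm, far side. Bystander.
- sample_jar: Small white lidded jar, 48 mm thick, 55 mm tall, near the robot. Bystander.
- mouse: Black computer mouse, 100 x 55 x 22 mm, near left. Bystander.
- marker: Marker pen, 130 mm long, 15 mm thick, near left. Bystander.

How it is judged:
On the way:
1. the carrier is fully seated on the stage's pegs, let go, with all three tubes in it (horizontal distance between carrier and dock_seat below 0.004 m and z of carrier in the frame of dock_seat below 0.003 m and angle between the x axis of carrier and the x axis of dock_seat, either way round below 0.05 rad and angle between carrier's own z axis and vertical below 0.05 rad and z of each of long_tube, short_tube_a, short_tube_b in the frame of carrier below 0.025 m and horizontal distance between each of long_tube, short_tube_a, short_tube_b and carrier below 0.075 m and angle between each of long_tube, short_tube_a, short_tube_b's own z axis and vertical below 0.25 rad and contact force between carrier and the fingers below 0.1 N), for 0.2 s.
At the end, for the whole second after the job is handed in: Fingers hold the long tube (over 1 N) at its cap end (over 75 mm up), label within 20 mm of the reading point, lean within 0.17 rad (10 degrees), under 20 mm/s, not touching the reader; the carrier is let go and seated (4 mm sideways, 3 mm height, 0.05 rad), both short tubes upright in it (horizontal distance between carrier and dock_seat below 0.004 m and z of carrier in the frame of dock_seat below 0.003 m and angle between the x axis of carrier and the x axis of dock_seat, either way round below 0.05 rad and angle between carrier's own z axis and vertical below 0.05 rad and z of each of short_tube_a, short_tube_b in the frame of carrier below 0.025 m and horizontal distance between each of short_tube_a, short_tube_b and carrier below 0.075 m and angle between each of short_tube_a, short_tube_b's own z axis and vertical below 0.25 rad and contact force between carrier and the fingers below 0.1 N and distance between label and focus below 0.02 m and angle between the z axis of long_tube and the z axis of focus, either way round below 0.17 rad and angle between long_tube's own z axis and vertical below 0.8 rad and contact force between long_tube and the fingers above 1 N and z of the grasp point in the frame of long_tube above 0.075 m and contact force between long_tube and reader below 0.1 N and linear speed of long_tube below 0.02 m/s); the arm keeps its last pose, push and grip.
It fails at once if a bystander on the bench is pushed more than 30 mm (distance of any of bottle, wire_rack, tip_box, sample_jar, mouse, marker from where it was at the start of the episode above 0.03 m).
It fails at once if the carrier is tipped more than 0.4 rad (angle between carrier's own z axis and vertical above 0.4 rad).
It fails at once if the robot or the tube presses on the reader with more than 5 N (contact force between reader and the arm above 5 N or contact force between reader and the fingers above 5 N or contact force between reader and long_tube above 5 N).
It also fails if it takes over 58 s, if anything falls off the work surface, if the arm or the gripper's body presses on something with over 40 N, if the wrist force passes 120 N, or if a joint passes its speed limit or range.

ROBOT

A 7-joint arm with a two-finger parallel gripper is mounted at the origin on the work surface. World frame = base frame: x ahead of the robot, y to its left, z up, the work surface at z = 0. Lengths are in m, angles in rad, forces in N, time in s.
With the tool pointing down it reaches from about 0.35 to 0.9 m from the base axis. Payload 19.9 kg.
Tool frame: the origin (TCP) lies between the finger pads; the fingertips stand 19 mm ahead of it and the grasp point (between the pads) is the TCP; z points along the fingers, y is the direction in which the jaws open and shut (so a half turn about z gives the same grasp; the last joint's range is limited). The gripper opens to 94 mm and grips with 3 to 60 N. Pads are 16 mm wide; open, the fingers measure 119 mm over their backs; the gripper's body (75 mm by 177 mm) begins 78 mm behind the grasp point.
Start: joints at [-1.143, 0.417, -0.01, 1.614, 0.005, 1.111, -0.053], TCP at [0.282, 0.558, 0.224] pointing down, gripper open.
Joint ranges: [-2.81, 2.81], [-0.39, 2.02], [-1.27, 1.25], [0.06, 2.57], [-1.19, 4.33], [0.19, 2], [-2.82, 2.82]. Speed limits (rad/s): [1.89, 1.89, 2.39, 2.39, 3.01, 3.01, 3.01].

INTERFACE

Orientations are given as a 3x3 rotation matrix whose columns are the frame's x, y, z axes.
In Python, from rig import robot gives the robot as it stands. Calls block until the motion is done:
- robot.move_ptp(position, orientation): joint-space move of the TCP to a pose.
- robot.move_linear(position, velocity=0.15, frame=None, threshold=None): straight line of the TCP; frame=None keeps the orientation; velocity is the mean speed in m/s. With threshold (N) it stops when the force on the tool has changed by that much, and returns True; else False.
- robot.goto_joints(angles): joint-space move.
- robot.gripper_to(opening): finger opening in m; the grip force is fixed at half the most; returns when the fingers have stopped.
- robot.pause(seconds).
- robot.ik(position, orientation): joint angles nearest the present ones, or None.
- robot.get_state(): the state.
- robot.grab_frame(name): name is "side" or "top" or "wrist"; returns the picture (384x512x3 uint8, red, green, blue); there is no depth.
- robot.camera_info(name): a dict with "fx", "fy", "cx", "cy" (pixels), "rvec" (rotation vector, rad) and "tvec" (3), from world to camera coordinates, as OpenCV has them. Camera axes: x right, y down, z forward; pixel columns grow to the right and rows downward; lengths in m; the calibration is good to about 2 mm. A picture is of the moment at which its call begins: read the wrist's pose just before it. camera_info takes no time and is no camera call; for the wrist camera it gives the pose at the moment of the call.
A pose or a line that the arm cannot do raises robot.PlanningError and nothing moves.
- robot.sign_off(): hands the job in, once; it reports no verdict.
The state is a dict: "time": time; "qpos": joint angles; "joint_vel": joint speeds; "effort": joint torques, N m; "ee_pos": TCP position; "tool_rot": TCP orientation; "force": force on the tool from outside, world axes, zero at the start; "moment": the same for the moment, N m; "opening": finger opening in m.
Only numpy, scipy, OpenCV 4.12 (cv2) and the standard library are available. Lean on these libraries where they do the work, as an engineer would, in place of code of your own. Each camera call takes 0.05 s, during which the arm holds its last target.

## Working session

There is one attempt and no reset: what is moved stays moved. The work goes in short steps, each a Python script; the robot and the scene stay as the last script left them, time stands still between calls to the robot, and variables do not carry over. Pictures are saved under pics/ and viewed, and the job is handed in when it is done.

```bash
ls; mkdir -p pics; python3 - <<'E'
from rig import robot
import cv2
for n in ("side","top","wrist"):
    i=robot.camera_info(n); print(n,i)
    cv2.imwrite(f"pics/{n}0.png",robot.grab_frame(n)[:,:,::-1])
s=robot.get_state(); print(s['time'],s['ee_pos'],s['tool_rot'],s['opening'])
E
```

```text
pics
side {'fx': 379.0748732808091, 'fy': 379.0748732808091, 'cx': 248.5059082104342, 'cy': 190.07045268730295, 'rvec': array([ 2.14621082, -0.79673234,  0.35349803]), 'tvec': array([-0.40619496,  0.34278951,  0.76825423])}
top {'fx': 379.5194404461687, 'fy': 379.5194404461687, 'cx': 253.85362371338397, 'cy': 193.45088099257416, 'rvec': array([ 2.12304911, -2.17755082,  0.13018094]), 'tvec': array([0.03265211, 0.55719524, 1.25902533])}
wrist {'fx': 264.8766926400987, 'fy': 264.8766926400987, 'cx': 254.72632627249544, 'cy': 195.56147524320752, 'rvec': array([-2.48973605, -1.53031969, -0.19304861]), 'tvec': array([-0.62333943, -0.02575964,  0.38962461])}
0.15 [0.28223903 0.55732114 0.22396741] [[-8.92128608e-01  4.51781359e-01 -3.87450442e-04]
 [ 4.51781520e-01  8.92128143e-01 -9.13700170e-04]
 [-6.71372616e-05 -9.90181010e-04 -9.99999508e-01]] 0.09417808216085427
```

View pics/top0.png

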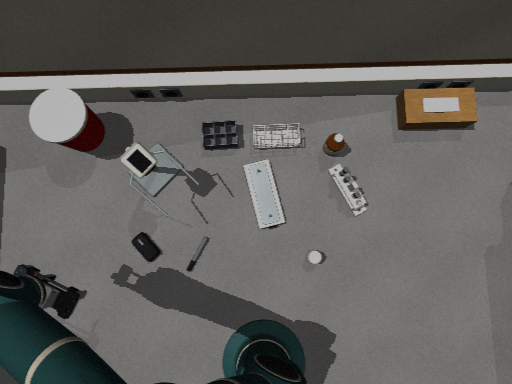

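View pics/side0.png

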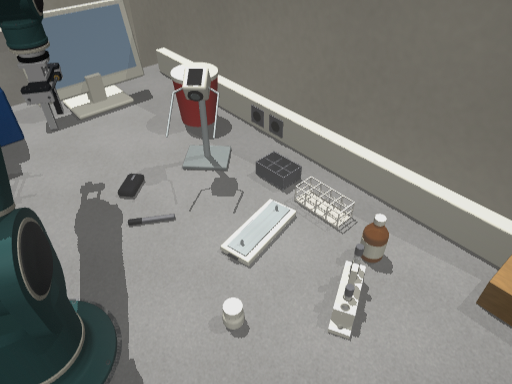

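View pics/wrist0.png

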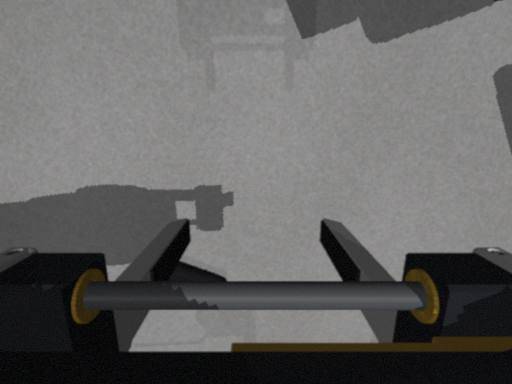

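The top view shows the reader at about (150,165), the dock at (265,195) and the carrier at (348,190). I'll enlarge these.

```bash
python3 - <<'E'
import cv2
t=cv2.imread("pics/top0.png"); s=cv2.imread("pics/side0.png")
def crop(im,x0,y0,w,h,k,n):
    c=cv2.resize(im[y0:y0+h,x0:x0+w],None,fx=k,fy=k,interpolation=cv2.INTER_CUBIC)
    for i in range(0,w,10): cv2.putText(c,str(x0+i),(i*k,10),0,.33,(0,255,255),1); cv2.line(c,(i*k,12),(i*k,18),(0,255,255),1)
    for i in range(0,h,10): cv2.putText(c,str(y0+i),(0,i*k+4),0,.33,(0,255,255),1)
    cv2.imwrite(n,c)
crop(t,235,150,140,85,5,"pics/c1.png")
crop(t,110,130,130,100,6,"pics/c2.png")
crop(s,320,225,80,115,5,"pics/c3.png")
crop(s,150,55,110,165,3,"pics/c4.png")
crop(s,215,190,90,80,7,"pics/c5.png")
E
```

```text
(no output)
```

View pics/c1.png

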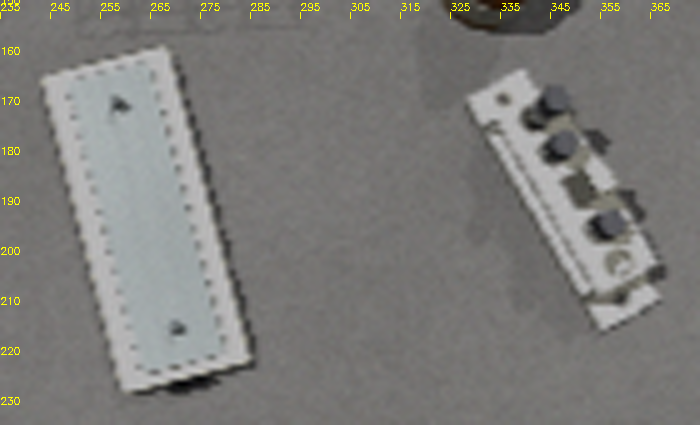

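View pics/c2.png

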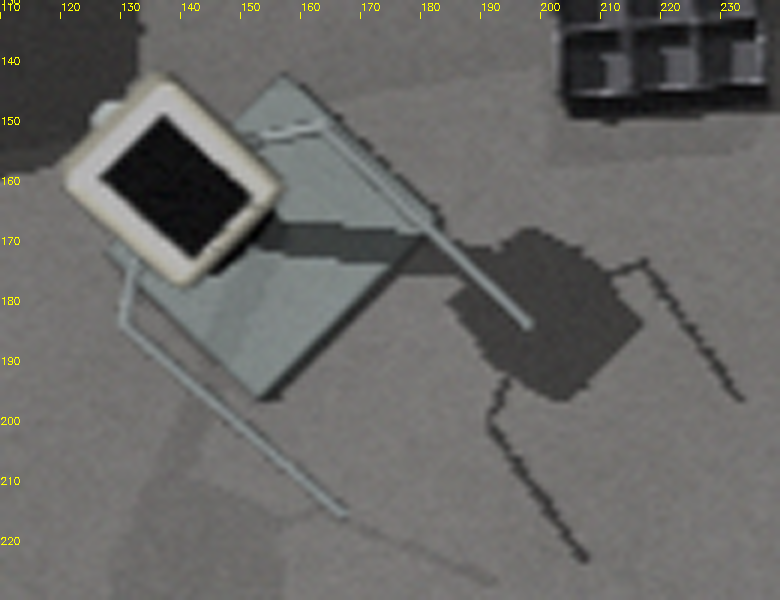

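View pics/c3.png

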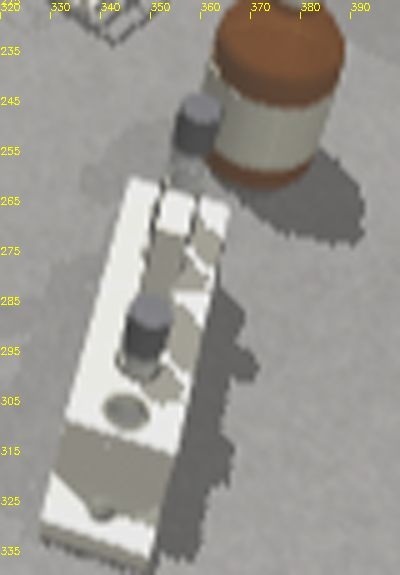

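View pics/c4.png

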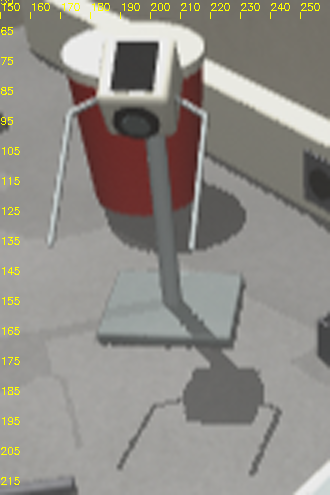

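View pics/c5.png

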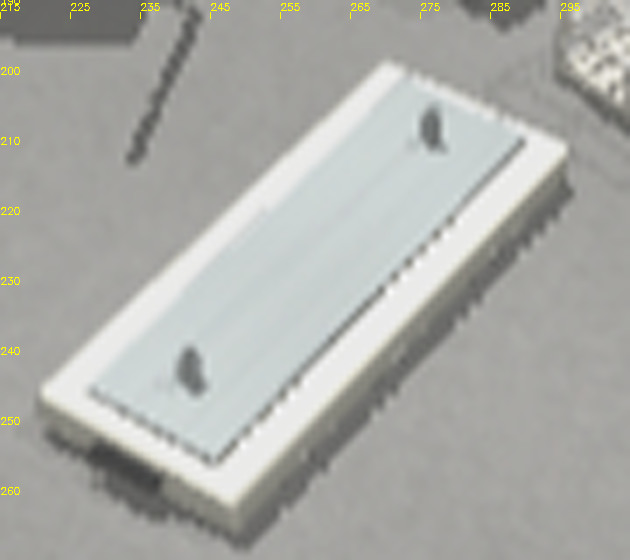

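```bash
cat > h.py <<'E'
import numpy as np, cv2
from rig import robot
from scipy.optimize import least_squares
def P(info,pts):
    K=np.array([[info['fx'],0,info['cx']],[0,info['fy'],info['cy']],[0,0,1.]])
    return cv2.projectPoints(np.asarray(pts,float).reshape(-1,1,3),np.asarray(info['rvec']),np.asarray(info['tvec']),K,None)[0].reshape(-1,2)
def back(info,uv,z):
    R=cv2.Rodrigues(np.asarray(info['rvec']))[0]; t=np.asarray(info['tvec'])
    c=-R.T@t; d=R.T@np.array([(uv[0]-info['cx'])/info['fx'],(uv[1]-info['cy'])/info['fy'],1])
    return c+d*(z-c[2])/d[2]
def tri(obs):
    A=[];b=[]
    for info,uv in obs:
        R=cv2.Rodrigues(np.asarray(info['rvec']))[0]; t=np.asarray(info['tvec'])
        c=-R.T@t; d=R.T@np.array([(uv[0]-info['cx'])/info['fx'],(uv[1]-info['cy'])/info['fy'],1]); d/=np.linalg.norm(d)
        M=np.eye(3)-np.outer(d,d); A.append(M); b.append(M@c)
    A=np.vstack(A);b=np.hstack(b); x=np.linalg.lstsq(A,b,rcond=None)[0]
    return x,np.linalg.norm(A@x-b)
def grab(name,f):
    i=robot.camera_info(name); im=robot.grab_frame(name)[:,:,::-1].copy(); cv2.imwrite("pics/"+f,im); return i,im
def crop(im,x0,y0,w,h,k,n):
    c=cv2.resize(im[y0:y0+h,x0:x0+w],None,fx=k,fy=k,interpolation=cv2.INTER_CUBIC)
    for i in range(0,w,10): cv2.putText(c,str(x0+i),(i*k,10),0,.33,(0,255,255),1); cv2.line(c,(i*k,12),(i*k,18),(0,255,255),1)
    for i in range(0,h,10): cv2.putText(c,str(y0+i),(0,i*k+4),0,.33,(0,255,255),1)
    cv2.imwrite("pics/"+n,c)
def Rdown(yaw): # tool z down, jaw (y) axis at angle yaw
    y=np.array([np.cos(yaw),np.sin(yaw),0]); z=np.array([0,0,-1.]); return np.c_[np.cross(y,z),y,z]
E
python3 - <<'E'
from h import *
np.set_printoptions(precision=4,suppress=True)
T=robot.camera_info("top");S=robot.camera_info("side")
ct=[(243.4,165.4),(268.6,159.4),(285.6,223),(259.6,228.4)]
cs=[(270.7,198.9),(296,211.7),(248.6,261.4),(220.7,246.1)]
for n,I,c in(("T",T,ct),("S",S,cs)):
    p=np.array([back(I,u,.024) for u in c]); print(n,p,p.mean(0)); 
    print(np.linalg.norm(p-np.roll(p,1,0),axis=1), (p[0]+p[1]-p[2]-p[3])/2)
print("pegtops",tri([(T,(259,171)),(S,(277,205.5))]),tri([(T,(270.5,215.5)),(S,(241.5,240.5))]))
print("tipR",tri([(T,(198,184.2)),(S,(214,137.7))]),"tipL",tri([(T,(167.5,216)),(S,(167,136.7))]))
for u in [(346,169.6),(347.4,179),(356.4,194.4)]:print("cap",back(T,u,.124),back(T,u,.088))
print("handle",back(T,(351,188),.118))
for u in [(333.5,169.3),(359.5,209.3)]:print("hole",back(T,u,.012))
for u in [(355,268),(359.8,245),(350,288)]:print("S",u,back(S,u,.124),back(S,u,.118),back(S,u,.088))
E
```

```text
T [[ 0.6588  0.0525  0.024 ]
 [ 0.6777 -0.0357  0.024 ]
 [ 0.4551 -0.087   0.024 ]
 [ 0.439   0.002   0.024 ]] [ 0.5577 -0.0171  0.024 ]
[0.2255 0.0903 0.2285 0.0905] [0.2212 0.0509 0.    ]
S [[ 0.6558  0.0447  0.024 ]
 [ 0.6717 -0.0416  0.024 ]
 [ 0.4576 -0.0896  0.024 ]
 [ 0.4362 -0.0052  0.024 ]] [ 0.5553 -0.0229  0.024 ]
[0.2252 0.0878 0.2195 0.0871] [ 0.2169  0.0489 -0.    ]
pegtops (array([ 0.6349, -0.0016,  0.0419]), np.float64(0.0012495482799140772)) (array([ 0.4806, -0.0357,  0.0381]), np.float64(0.0005974931827102766))
tipR (array([0.5688, 0.1829, 0.2031]), np.float64(0.0009388409241499864)) tipL (array([0.4764, 0.2738, 0.2024]), np.float64(0.0011654685217814752))
cap [ 0.6156 -0.2786  0.124 ] [ 0.6224 -0.2873  0.088 ]
cap [ 0.5851 -0.2813  0.124 ] [ 0.5909 -0.2901  0.088 ]
cap [ 0.5349 -0.307   0.124 ] [ 0.5393 -0.3165  0.088 ]
handle [ 0.5567 -0.2926  0.118 ]
hole [ 0.6389 -0.262   0.012 ]
hole [ 0.4964 -0.3442  0.012 ]
S (355, 268) [ 0.5589 -0.3104  0.124 ] [ 0.5636 -0.3081  0.118 ] [ 0.5866 -0.2964  0.088 ]
S (359.8, 245) [ 0.6177 -0.2781  0.124 ] [ 0.6229 -0.2755  0.118 ] [ 0.6488 -0.2623  0.088 ]
S (350, 288) [ 0.5119 -0.3345  0.124 ] [ 0.5161 -0.3324  0.118 ] [ 0.5369 -0.3219  0.088 ]
```

The points agree with the given sizes: prong tips 130 mm apart at about z=0.203, pegs 158 mm apart, and a long cap consistent with the +56 well. Next I'll retract clear of the reader, then look at the dock and carrier with the wrist camera.

```bash
python3 - <<'E'
from h import *
np.set_printoptions(precision=4,suppress=True)
I=robot.camera_info("wrist");R=cv2.Rodrigues(I['rvec'])[0];s=robot.get_state()
Rt=s['tool_rot'];c=-R.T@I['tvec']
print("cam in tool",Rt.T@(c-s['ee_pos'])," axes in tool",Rt.T@R.T)
f=np.array([.5226,.2284,.205]); d=np.array([.0924,-.0909]);d/=np.linalg.norm(d); xr=np.array([-d[1],d[0]])
fz=np.r_[-.5*xr,np.cos(np.pi/6)]; print("fz",fz)
for off in (.046,.15):
  p=f+off*fz
  for a in np.arange(0,360,45):
    y0=np.r_[d,0];x0=np.cross(y0,-fz);a_=np.radians(a)
    y=np.cos(a_)*y0+np.sin(a_)*x0; M=np.c_[np.cross(y,-fz),y,-fz]
    print(off,a,robot.ik(p,M))
for yaw in (30+90,30-90):
  print(robot.ik(np.array([.565,-.30,.1]),Rdown(np.radians(yaw))))
for yaw in (102.7,-77.3):
  print(robot.ik(np.array([.5577,-.018,.124]),Rdown(np.radians(yaw))))
E
```

```text
cam in tool [ 0.0717 -0.0017 -0.1603]  axes in tool [[ 0.0003 -0.9689 -0.2476]
 [ 1.     -0.0001  0.0016]
 [-0.0016 -0.2476  0.9689]]
fz [-0.3506 -0.3564  0.866 ]
0.046 0 [-0.7235  0.0432  0.4145  2.152  -0.5093  0.533  -0.7032]
0.046 45 [-0.83    0.0428  0.5251  2.1548 -0.5189  0.5355  0.0922]
0.046 90 [-0.8907  0.0429  0.5884  2.1563 -0.5244  0.5371  0.8835]
0.046 135 [-0.9372  0.0431  0.6368  2.1574 -0.5288  0.5383  1.6736]
0.046 180 [-0.8108  0.0428  0.5051  2.1543 -0.5171  0.5351  2.4465]
0.046 225 None
0.046 270 [-1.3669  0.0599  1.0946  2.1653 -0.5904  0.5572 -2.1886]
0.046 315 [-0.6972  0.0434  0.3872  2.1513 -0.507   0.5325 -1.491 ]
0.15 0 [-0.6139 -0.1638  0.3179  2.1107 -0.2887  0.7424 -0.8957]
0.15 45 [-0.7647 -0.1803  0.4491  2.1142 -0.2391  0.7365 -0.1547]
0.15 90 [-0.8854 -0.1978  0.5515  2.1167 -0.192   0.7322  0.5886]
0.15 135 [-0.9787 -0.2149  0.6285  2.1185 -0.1495  0.7296  1.3359]
0.15 180 [-0.9756 -0.2142  0.626   2.1185 -0.151   0.7296  2.1226]
0.15 225 [ 1.1677 -0.3253 -1.1556  2.0741 -0.8324  0.9575 -2.7433]
0.15 270 [ 0.8406 -0.1997 -0.9487  2.0774 -0.6517  0.85   -2.1232]
0.15 315 [-0.5977 -0.1624  0.3037  2.1103 -0.2935  0.743  -1.6768]
[ 0.9509  0.694  -0.73    1.6546  0.5311  1.0012  2.136 ]
[-0.2172  0.8226  0.9972  1.697  -0.7779  1.0699 -0.0113]
[-0.2339  0.4273  0.2635  1.879  -0.1437  0.8535  1.8941]
[-0.5289  0.4917  0.6486  1.8886 -0.3772  0.8856 -1.0434]
```

```bash
python3 - <<'E'
from h import *
np.set_printoptions(precision=4,suppress=True)
robot.move_linear([.22,.36,.36],velocity=.3)
q=robot.ik([.42,-.06,.36],Rdown(np.radians(-77.3)));print(q)
robot.move_ptp([.42,-.06,.36],Rdown(np.radians(-77.3)))
robot.move_ptp([.54,-.02,.36],Rdown(np.radians(-77.3)));robot.pause(.2)
I,im=grab("wrist","w1.png"); print(I)
q=robot.ik([.567,-.30,.30],Rdown(np.radians(-60)));print(q)
robot.move_ptp([.567,-.30,.30],Rdown(np.radians(-60)));robot.pause(.2)
I,im=grab("wrist","w2.png"); print(I)
s=robot.get_state();print(s['time'],s['ee_pos'],s['qpos'])
E
```

```text
[-0.4681 -0.0935  0.5024  1.8967  0.0464  1.3272 -1.3279]
{'fx': 264.8766926400987, 'fy': 264.8766926400987, 'cx': 254.72632627249544, 'cy': 195.56147524320752, 'rvec': array([-2.2964,  1.8358,  0.2307]), 'tvec': array([-0.139 ,  0.4461,  0.6505])}
[-0.0212  0.4516  0.6529  1.4944 -0.2795  1.2902 -0.3864]
{'fx': 264.8766926400987, 'fy': 264.8766926400987, 'cx': 254.72632627249544, 'cy': 195.56147524320752, 'rvec': array([-2.5316,  1.4584,  0.1825]), 'tvec': array([-0.5437,  0.2854,  0.5478])}
5.0083 [ 0.5675 -0.299   0.3004] [-0.0225  0.4509  0.6525  1.4944 -0.2795  1.2902 -0.3868]
```

View pics/w1.png

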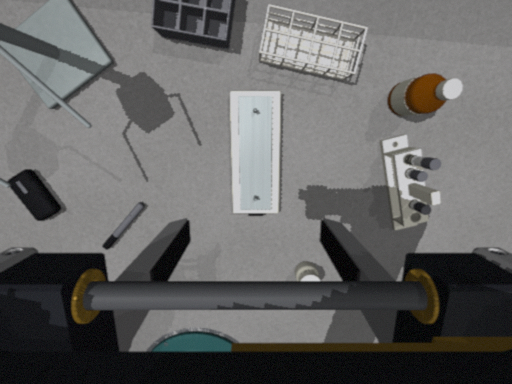

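View pics/w2.png

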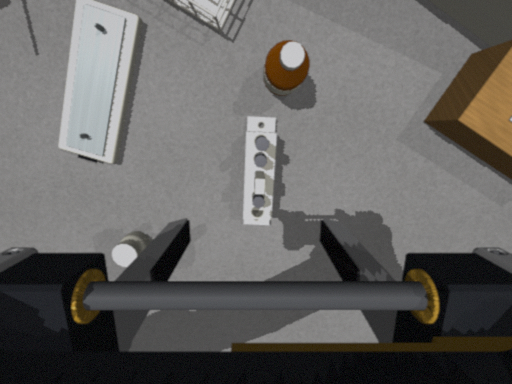

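w1 shows the dock at about (255,152) with its pegs. w2 shows the carrier at (261,170) with its handle and three caps. I'll crop both.

```bash
python3 - <<'E'
from h import *
crop(cv2.imread("pics/w1.png"),220,85,75,135,4,"d1.png")
crop(cv2.imread("pics/w2.png"),235,110,55,120,5,"d2.png")
E
```

```text
(no output)
```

View pics/d1.png

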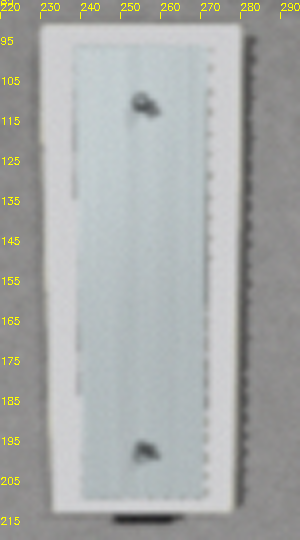

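View pics/d2.png

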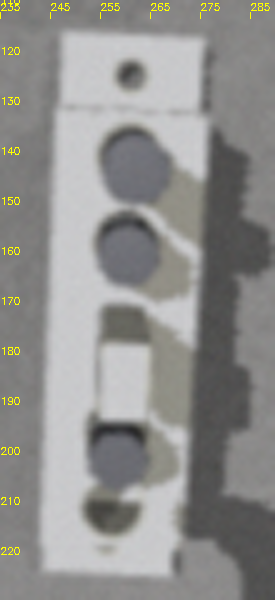

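```bash
python3 - <<'E'
from h import *
np.set_printoptions(precision=4,suppress=True)
base=dict(fx=264.8766926400987,fy=264.8766926400987,cx=254.72632627249544,cy=195.56147524320752)
W1=dict(base,rvec=np.array([-2.2964,1.8358,.2307]),tvec=np.array([-.139,.4461,.6505]))
W2=dict(base,rvec=np.array([-2.5316,1.4584,.1825]),tvec=np.array([-.5437,.2854,.5478]))
T=robot.camera_info("top");S=robot.camera_info("side")
# dock fit
C=np.array([[115,46],[115,-46],[-115,-46],[-115,46]])/1000.
obs=[(T,[(243.4,165.4),(268.6,159.4),(285.6,223),(259.6,228.4)],1),(S,[(270.7,198.9),(296,211.7),(248.6,261.4),(220.7,246.1)],1),(W1,[(230,91.2),(280.8,91.2),(278.8,212.8),(233.2,213)],1.)]
def mk(p,L,z): 
    c,s=np.cos(p[2]),np.sin(p[2]); L=np.asarray(L)
    return np.c_[p[0]+c*L[:,0]-s*L[:,1],p[1]+s*L[:,0]+c*L[:,1],np.broadcast_to(z,len(L))]
def fit(fun,x0):
    r=least_squares(fun,x0,x_scale=[.01,.01,.05]);return r.x,np.abs(r.fun).max()
for sel in ([0],[1],[2],[0,1,2]):
    print("dock",sel,fit(lambda p:np.hstack([(P(obs[i][0],mk(p,C,.024))-np.array(obs[i][1])).ravel() for i in sel]),[.557,-.018,.22]))
x=[.557,-.018,.22]
pg=[(T,[(259,171),(270.5,215.5)]),(S,[(277,205.5),(241.5,240.5)]),(W1,[(255,109.5),(255.5,196.5)])]
for sel in ([0],[1],[2]):
    print("pegs@.036",sel,[back(pg[i][0],u,.034)[:2] for i in sel for u in pg[i][1]])
D=np.array([[69,23],[69,-23],[-69,-23],[-69,23]])/1e3;F=np.array([[93,23],[93,-23]])/1e3
def carr(p):
    return np.hstack([(P(W2,mk(p,D,.052))-np.array([(246.2,131.4),(277.2,132.4),(270.6,225.2),(243.4,224)])).ravel(),
     (P(W2,mk(p,F,.012))-np.array([(247.2,116.4),(276.2,117.6)])).ravel(),
     (P(W2,mk(p,[[.08,0]],.012))-np.array([261.2,125])).ravel(),(P(W2,mk(p,[[0,0]],.118))-np.array([260,186.6])).ravel()])
p,e=fit(carr,[.567,-.30,.52]);print("carrier W2",p,e,carr(p))
print("handle tri",tri([(W2,(260,186.6)),(T,(351,188)),(S,(355,268))]),tri([(W2,(260,186.6)),(T,(351,188))]))
print("cap long",tri([(W2,(262.2,143.6)),(T,(346,169.6)),(S,(359.8,245))]))
for u in[(262.2,143.6),(261,161),(258.8,201.4)]:print(back(W2,u,.124),back(W2,u,.088))
E
```

```text
dock [0] (array([ 0.5577, -0.0171,  0.2219]), np.float64(1.0547524130330146))
dock [1] (array([ 0.5564, -0.0221,  0.2281]), np.float64(1.5867535120625007))
dock [2] (array([ 0.5605, -0.018 ,  0.2271]), np.float64(1.6159928927693556))
dock [0, 1, 2] (array([ 0.5593, -0.0185,  0.2269]), np.float64(2.3669540682929266))
pegs@.036 [0] [array([ 0.6356, -0.0011]), array([ 0.4813, -0.036 ])]
pegs@.036 [1] [array([0.6419, 0.0042]), array([ 0.4826, -0.0325])]
pegs@.036 [2] [array([0.6398, 0.0013]), array([ 0.4865, -0.0343])]
carrier W2 [ 0.566  -0.3086  0.4809] 4.268963963035247 [ 0.0086  1.3841 -0.4134  1.7847  0.6915 -4.269  -0.296  -4.2648  0.3331
  0.8476 -0.4237  0.9583  0.0582  1.1565  0.0635  1.2216]
handle tri (array([ 0.5642, -0.3033,  0.1092]), np.float64(0.012843077506335425)) (array([ 0.5613, -0.3087,  0.0726]), np.float64(0.006970941206501743))
cap long (array([ 0.6164, -0.2795,  0.1251]), np.float64(0.002696485504397043))
[ 0.6173 -0.2815  0.124 ] [ 0.6161 -0.2833  0.088 ]
[ 0.5978 -0.2912  0.124 ] [ 0.5945 -0.294   0.088 ]
[ 0.5505 -0.3156  0.124 ] [ 0.5421 -0.3211  0.088 ]
```

```bash
python3 - <<'E'
from h import *
np.set_printoptions(precision=4,suppress=True)
base=dict(fx=264.8766926400987,fy=264.8766926400987,cx=254.72632627249544,cy=195.56147524320752)
W2=dict(base,rvec=np.array([-2.5316,1.4584,.1825]),tvec=np.array([-.5437,.2854,.5478]))
T=robot.camera_info("top")
def mk(p,L):
    c,s=np.cos(p[2]),np.sin(p[2]); L=np.asarray(L)/1e3
    return np.c_[p[0]+c*L[:,0]-s*L[:,1],p[1]+s*L[:,0]+c*L[:,1],L[:,2]]
M=[[69,23,52],[69,-23,52],[-93,-23,12],[-93,23,12],[93,23,12],[93,-23,12],[80,0,12],[0,0,118],[56,0,124],[30,0,88],[-30,0,88]]
uw=[(246.2,131.4),(277.2,132.4),(270.6,225.2),(243.4,224),(247.2,116.4),(276.2,117.6),(261.2,125),(260,186.6),(262.2,143.6),(261,161),(258.8,201.4)]
MT=[[93,23,12],[93,-23,12],[-93,23,12],[-93,-23,12],[80,0,12],[56,0,124],[30,0,88],[-30,0,88]]
ut=[(328,169),(339.6,163.6),(355.4,216),(367.4,209.4),(335.5,169.3),(346,169.6),(347.4,179),(356.4,194.4)]
f=lambda p:(P(W2,mk(p,M))-np.array(uw)).ravel()
g=lambda p:(P(T,mk(p,MT))-np.array(ut)).ravel()
for h in(f,g,lambda p:np.r_[f(p),g(p)]):
    r=least_squares(h,[.567,-.3,.5],x_scale=[.01,.01,.05],loss='soft_l1');print(r.x,h(r.x).reshape(-1,2).round(1).tolist())
E
```

```text
[ 0.5679 -0.3078  0.4847] [[0.0, 0.1], [-0.4, 0.4], [-1.1, -0.2], [0.6, -0.0], [0.3, -0.3], [-0.4, -0.3], [0.1, -0.1], [0.3, -0.2], [0.2, 0.0], [-0.2, 0.0], [0.1, 0.7]]
[ 0.5665 -0.3055  0.4799] [[-0.2, 0.6], [-0.4, -0.2], [-0.2, 0.1], [-0.7, 0.2], [-0.1, 0.4], [0.3, -0.2], [0.4, -0.7], [0.9, -0.2]]
[ 0.5677 -0.3075  0.4825] [[-0.1, 0.1], [-0.5, 0.4], [-1.4, -0.2], [0.2, -0.0], [0.2, -0.4], [-0.5, -0.3], [-0.1, -0.1], [0.0, -0.2], [0.1, 0.0], [-0.4, 0.0], [-0.1, 0.7], [0.3, 0.3], [0.1, -0.6], [0.4, -0.3], [-0.1, -0.2], [0.4, 0.1], [0.9, -0.5], [1.0, -1.0], [1.5, -0.6]]
```

The carrier fit is good, under 1 px. I want the dock pegs more precisely, so I'll take a closer look before lifting.

```bash
python3 - <<'E'
from h import *
import pickle
robot.move_ptp([.55,-.02,.22],Rdown(np.radians(-77.1)));robot.pause(.2)
I,im=grab("wrist","w3.png"); pickle.dump(I,open("w3.pkl","wb"))
s=robot.get_state();print(s['time'],s['ee_pos'],s['qpos'])
crop(im,180,40,150,190,3,"d3.png")
E
```

```text
6.3833 [ 0.55019266 -0.02089584  0.2201693 ] [-0.56478392  0.34325819  0.67693006  1.82395968 -0.24412879  1.05854626
 -1.14242681]
```

View pics/d3.png

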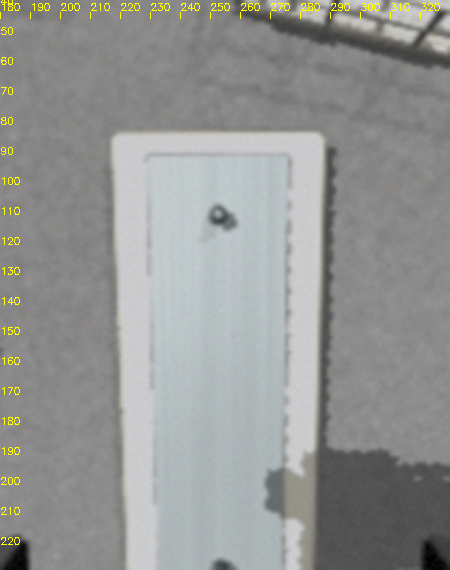

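```bash
python3 - <<'E'
from h import *
im=cv2.imread("pics/w3.png")
crop(im,205,75,95,50,8,"e1.png"); crop(im,200,205,100,60,7,"e2.png")
E
```

```text
(no output)
```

View pics/e1.png

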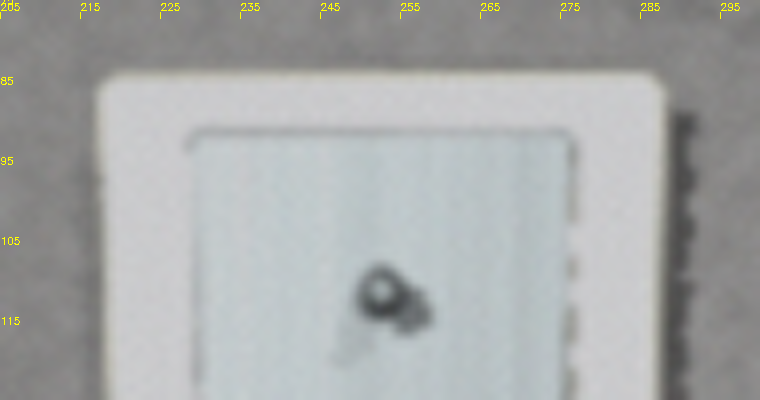

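View pics/e2.png

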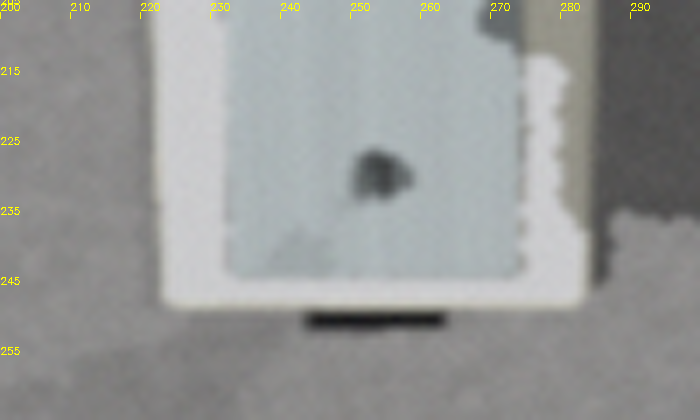

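```bash
python3 - <<'E'
from h import *
import pickle
np.set_printoptions(precision=4,suppress=True)
W3=pickle.load(open("w3.pkl","rb"))
base=dict(fx=264.8766926400987,fy=264.8766926400987,cx=254.72632627249544,cy=195.56147524320752)
W2=dict(base,rvec=np.array([-2.5316,1.4584,.1825]),tvec=np.array([-.5437,.2854,.5478]))
T=robot.camera_info("top")
def mk(p,L):
    c,s=np.cos(p[2]),np.sin(p[2]); L=np.asarray(L)/1e3
    return np.c_[p[0]+c*L[:,0]-s*L[:,1],p[1]+s*L[:,0]+c*L[:,1],L[:,2]]
def run(I,M,u,x0):
    h=lambda p:(P(I,mk(p,M))-(np.array(u)-.43)).ravel()
    r=least_squares(h,x0,x_scale=[.01,.01,.05],loss='soft_l1');print(r.x,h(r.x).reshape(-1,2).round(1).tolist())
c=[[115,46,24],[115,-46,24],[-115,-46,24],[-115,46,24]];pg=[[80,0,42],[-80,0,39]]
u3=[(217.1,84),(288.4,84),(284,248.6),(223,248.9)];p3=[(252.75,111),(254,230.2)]
run(W3,c,u3,[.56,-.02,.22]);run(W3,pg,p3,[.56,-.02,.22]);run(W3,c+pg,u3+p3,[.56,-.02,.22])
run(T,c,[(243.4,165.4),(268.6,159.4),(285.6,223),(259.6,228.4)],[.56,-.02,.22])
M=[[69,23,52],[69,-23,52],[-93,-23,12],[-93,23,12],[93,23,12],[93,-23,12],[80,0,12],[0,0,118],[56,0,124],[30,0,88],[-30,0,88]]
uw=[(246.2,131.4),(277.2,132.4),(270.6,225.2),(243.4,224),(247.2,116.4),(276.2,117.6),(261.2,125),(260,186.6),(262.2,143.6),(261,161),(258.8,201.4)]
run(W2,M,uw,[.567,-.3,.5])
MT=[[93,23,12],[93,-23,12],[-93,23,12],[-93,-23,12],[80,0,12],[56,0,124],[30,0,88],[-30,0,88]]
ut=[(328,169),(339.6,163.6),(355.4,216),(367.4,209.4),(335.5,169.3),(346,169.6),(347.4,179),(356.4,194.4)]
run(T,MT,ut,[.567,-.3,.5])
E
```

```text
[ 0.5604 -0.017   0.2264] [[-1.0, -0.8], [1.1, -1.0], [0.8, 2.9], [-0.9, 2.7]]
[ 0.5621 -0.0171  0.2325] [[-0.0, -1.0], [0.0, 1.8]]
[ 0.5613 -0.017   0.2287] [[-1.1, -1.5], [1.1, -1.8], [1.2, 2.3], [-0.5, 2.2], [0.1, -0.3], [-0.4, 2.3]]
[ 0.559  -0.0156  0.2224] [[-0.2, -0.2], [0.2, -0.6], [0.1, -0.1], [-0.1, 1.1]]
[ 0.5681 -0.307   0.4845] [[0.0, 0.1], [-0.3, 0.4], [-1.0, -0.1], [0.6, 0.1], [0.3, -0.3], [-0.4, -0.3], [0.1, -0.0], [0.2, -0.2], [0.2, -0.1], [-0.2, -0.0], [0.1, 0.7]]
[ 0.568  -0.3041  0.48  ] [[-0.2, 0.6], [-0.4, -0.2], [-0.2, 0.1], [-0.7, 0.2], [-0.1, 0.4], [0.3, -0.2], [0.4, -0.7], [0.8, -0.2]]
```

```bash
python3 - <<'E'
from h import *
import pickle
np.set_printoptions(precision=4,suppress=True)
W3=pickle.load(open("w3.pkl","rb"));print(W3)
def mk(p,L):
    c,s=np.cos(p[2]),np.sin(p[2]); L=np.asarray(L)/1e3
    return np.c_[p[0]+c*L[:,0]-s*L[:,1],p[1]+s*L[:,0]+c*L[:,1],L[:,2]+p[3]]
def run(I,M,u,x0):
    h=lambda p:(P(I,mk(p,M))-(np.array(u)-.43)).ravel()
    r=least_squares(h,x0,x_scale=[.01,.01,.05,.01],loss='soft_l1');print(r.x,h(r.x).reshape(-1,2).round(1).tolist())
c=[[115,46,24],[115,-46,24],[-115,-46,24],[-115,46,24]];pg=[[80,0,42],[-80,0,39]]
u3=[(217.1,84),(288.4,84),(284,248.6),(223,248.9)];p3=[(252.75,111),(254,230.2)]
run(W3,c,u3,[.56,-.02,.22,0]);run(W3,pg,p3,[.56,-.02,.22,0]);run(W3,c+pg,u3+p3,[.56,-.02,.22,0])
W1=dict(W3,rvec=np.array([-2.2964,1.8358,.2307]),tvec=np.array([-.139,.4461,.6505]))
run(W1,c,[(230,91.2),(280.8,91.2),(278.8,212.8),(233.2,213)],[.56,-.02,.22,0])
E
```

```text
{'fx': 264.8766926400987, 'fy': 264.8766926400987, 'cx': 254.72632627249544, 'cy': 195.56147524320752, 'rvec': array([-2.2975,  1.8328,  0.2299]), 'tvec': array([-0.1437,  0.49  ,  0.5171])}
[ 0.5606 -0.0168  0.2266 -0.009 ] [[-0.1, 0.2], [0.1, -0.0], [0.2, 0.0], [-0.2, -0.2]]
[ 0.5615 -0.0171  0.2326 -0.0083] [[-0.0, 0.0], [0.0, 0.0]]
[ 0.5609 -0.0169  0.2277 -0.009 ] [[-0.1, -0.0], [0.2, -0.3], [0.4, -0.1], [-0.0, -0.3], [0.1, 0.5], [-0.5, 0.2]]
[ 0.5605 -0.0172  0.2268 -0.0126] [[-0.1, 0.2], [0.1, -0.1], [-0.0, -0.0], [-0.0, -0.0]]
```

```bash
python3 - <<'E'
from h import *
import pickle
np.set_printoptions(precision=4,suppress=True)
R=Rdown(.484-np.pi/2)
robot.move_ptp([.568,-.3065,.25],R)
robot.gripper_to(.06)
robot.move_linear([.568,-.3065,.16],velocity=.2);robot.pause(.1)
I,im=grab("wrist","w4.png");grab("side","s4.png");pickle.dump(I,open("w4.pkl","wb"))
crop(im,190,60,140,200,3,"d4.png")
crop(cv2.imread("pics/s4.png"),300,150,120,190,3,"d4s.png")
print(robot.get_state()['time'])
E
```

```text
8.9917
```

View pics/d4.png

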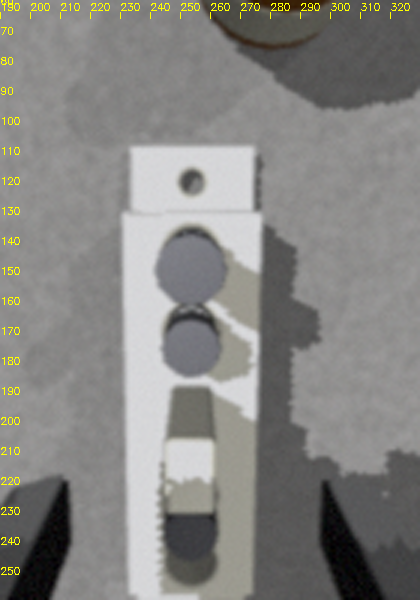

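View pics/d4s.png

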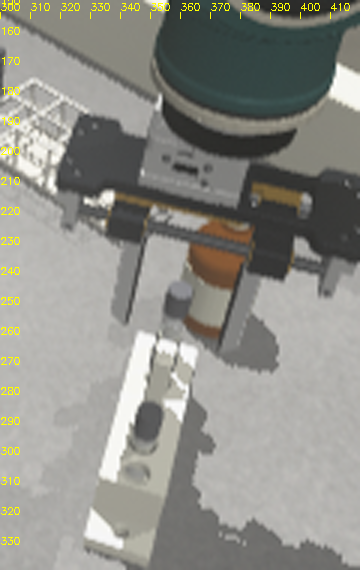

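```bash
python3 - <<'E'
from h import *
import pickle
np.set_printoptions(precision=4,suppress=True)
W=pickle.load(open("w4.pkl","rb"))
def mk(p,L):
    c,s=np.cos(p[2]),np.sin(p[2]); L=np.asarray(L)/1e3
    return np.c_[p[0]+c*L[:,0]-s*L[:,1],p[1]+s*L[:,0]+c*L[:,1],L[:,2]+p[3]]
M=[[0,0,118],[56,0,124],[30,0,88],[80,0,12],[93,23,12],[93,-23,12],[69,23,52],[69,-23,52]]
u=[(253,218),(254,149.5),(254,176),(254.2,120.5),(233.5,108.5),(275,108.5),(231,131),(277.5,130.5)]
for lock in(0,1):
  h=lambda p:(P(W,mk(p*[1,1,1,1-lock],M))-(np.array(u)-.33)).ravel()
  r=least_squares(h,[.567,-.3,.5,0],x_scale=[.01,.01,.05,.01],loss='soft_l1');print(r.x,h(r.x).reshape(-1,2).round(1).tolist())
print(back(W,(252.7,217.7),.118))
E
```

```text
[ 0.5678 -0.307   0.4783 -0.0014] [[0.5, 0.3], [-0.2, -0.1], [-0.2, -0.3], [0.1, 0.0], [0.3, -0.2], [-0.1, 0.1], [0.0, -0.3], [-0.3, 0.4]]
[ 0.5678 -0.307   0.4782  0.    ] [[0.5, 0.7], [-0.2, -0.0], [-0.2, -0.1], [0.1, -0.1], [0.2, -0.3], [-0.0, -0.1], [-0.1, -0.4], [-0.1, 0.4]]
[ 0.5682 -0.3064  0.118 ]
```

```bash
python3 - <<'E'
from h import *
np.set_printoptions(precision=4,suppress=True)
R=Rdown(.479-np.pi/2)
robot.move_linear([.5678,-.3068,.10],velocity=.1,frame=R)
robot.gripper_to(0.0);s=robot.get_state();print(s['opening'],s['force'],s['time'])
robot.move_linear([.5678,-.3068,.20],velocity=.1);robot.pause(.2)
s=robot.get_state();print(s['opening'],s['force'],s['ee_pos'],s['time'])
_,im=grab("side","s5.png");_,w=grab("wrist","w5.png");crop(w,190,60,140,200,3,"d5.png")
E
```

```text
0.013858249174462621 [-0.2353  0.0625 -0.6973] 10.5167
0.014216230571241559 [-0.2919  0.3884 -3.5686] [ 0.5677 -0.3067  0.1996] 11.8667
```

View pics/s5.png

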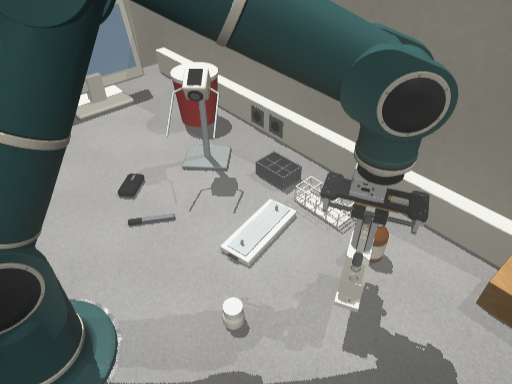

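View pics/d5.png

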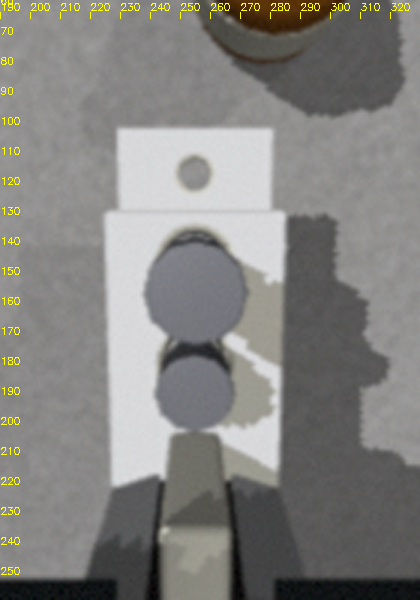

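```bash
python3 - <<'E'
from h import *
np.set_printoptions(precision=4,suppress=True)
W=robot.camera_info("wrist");e=robot.get_state()['ee_pos']
def mk(p,L):
    c,s=np.cos(p[2]),np.sin(p[2]); L=np.asarray(L)/1e3
    return np.c_[p[0]+c*L[:,0]-s*L[:,1],p[1]+s*L[:,0]+c*L[:,1],L[:,2]+p[3]]
M=[[80,0,12],[93,23,12],[93,-23,12],[69,23,52],[69,-23,52]]
u=[(255,117.5),(229,102.5),(281,102.5),(224.8,130.3),(285.5,130.3)]
for lock in(0,1):
  f=lambda p:p if not lock else np.r_[p[:3],.1]
  h=lambda p:(P(W,mk(f(p),M))-(np.array(u)-.33)).ravel()
  r=least_squares(h,[.567,-.3,.5,.1],x_scale=[.01,.01,.05,.01],loss='soft_l1');p=r.x;print(p,h(r.x).reshape(-1,2).round(1).tolist())
  d=p[:2]-e[:2];c,s=np.cos(.479),np.sin(.479);print("offset in carrier axes",d@[c,s],d@[-s,c])
E
```

```text
[ 0.5679 -0.3077  0.4806  0.1001] [[0.1, 0.0], [0.1, -0.2], [0.0, -0.3], [0.1, 0.2], [-0.3, 0.1]]
offset in carrier axes -0.000222855685738396 -0.0008626194056888738
[ 0.5679 -0.3077  0.4806  0.1   ] [[0.1, 0.0], [0.1, -0.2], [0.0, -0.3], [0.1, 0.2], [-0.3, 0.1]]
offset in carrier axes -0.00021781486143867694 -0.0008612330107813097
```

```bash
python3 - <<'E'
from h import *
import pickle
np.set_printoptions(precision=4,suppress=True)
R=Rdown(.2268-np.pi/2)
robot.move_linear([.5603,-.016,.22],velocity=.18,frame=R)
robot.move_linear([.5603,-.016,.17],velocity=.1);robot.pause(.3)
s=robot.get_state();print(s['force'],s['ee_pos'],s['time'])
_,S=grab("side","s6.png");_,T=grab("top","t6.png");I,w=grab("wrist","w6.png");pickle.dump(I,open("w6.pkl","wb"))
crop(w,190,60,140,200,3,"d6.png");crop(S,200,150,130,120,5,"d6s.png")
E
```

```text
[-0.0361  0.5316 -3.4293] [ 0.5605 -0.016   0.1704] 14.6833
```

View pics/d6.png

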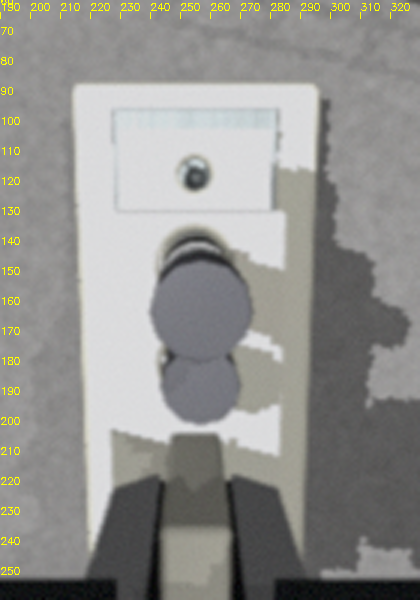

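View pics/d6s.png

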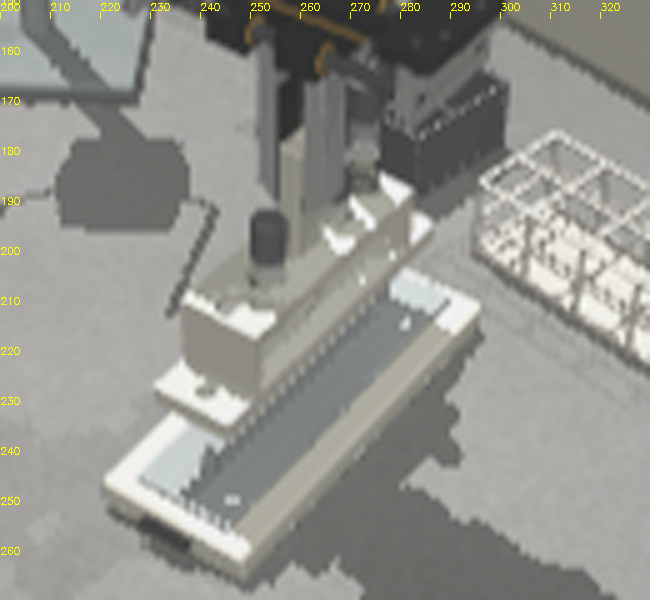

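```bash
python3 - <<'E'
from h import *
import pickle
w=cv2.imread("pics/w6.png");crop(w,240,105,30,25,20,"d6h.png")
I=pickle.load(open("w6.pkl","rb"))
a=.2268;ex=np.array([np.cos(a),np.sin(a)]);b=np.array([.5605,-.016])
for z in(.07,.082,.024,.034,.042):print(z,P(I,[np.r_[b+.08*ex,z]]))
q=b+.08*ex
print(P(I,[np.r_[q+.001*ex,.042]])-P(I,[np.r_[q,.042]]))
E
```

```text
0.07 [[253.78864013 117.7132521 ]]
0.082 [[253.72754257 117.1955569 ]]
0.024 [[253.9781685  119.31917422]]
0.034 [[253.94201118 119.01280402]]
0.042 [[253.91126505 118.7522842 ]]
[[-3.65370837e-04 -9.95069383e-01]]
```

View pics/d6h.png

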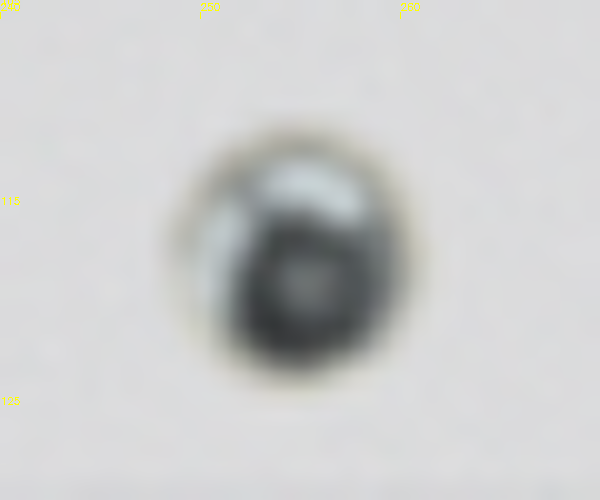

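The far peg appears in the hole where predicted, to within 0.5 mm. I'll descend with a force guard.

```bash
python3 - <<'E'
from h import *
np.set_printoptions(precision=4,suppress=True)
p=[.5604,-.0163]
robot.move_linear(p+[.144],velocity=.08)
r=robot.move_linear(p+[.1235],velocity=.03,threshold=8);robot.pause(.1)
s=robot.get_state();print(r,s['force'],s['moment'],s['ee_pos'],s['time'])
_,S=grab("side","s7.png");crop(S,200,150,130,120,5,"d7s.png");I,w=grab("wrist","w7.png");crop(w,190,60,140,200,3,"d7.png")
E
```

```text
True [-1.3186  1.0935  6.6659] [0.1246 0.3538 0.0122] [ 0.5601 -0.0161  0.1238] 16.0583
```

View pics/d7s.png

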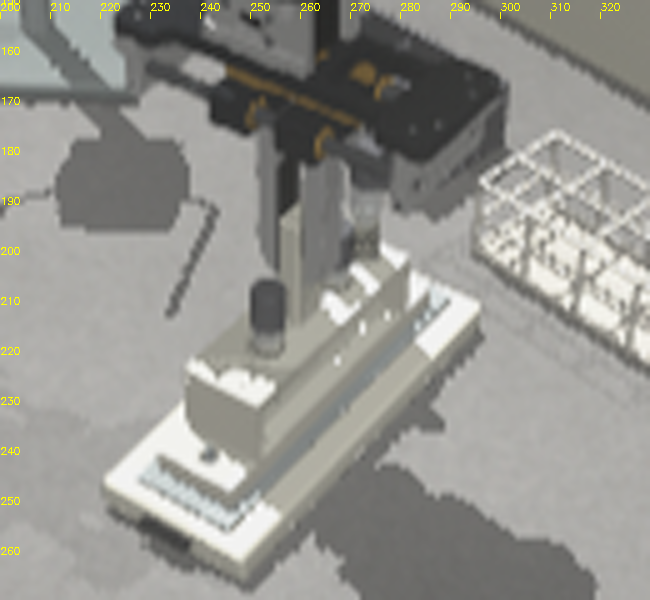

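View pics/d7.png

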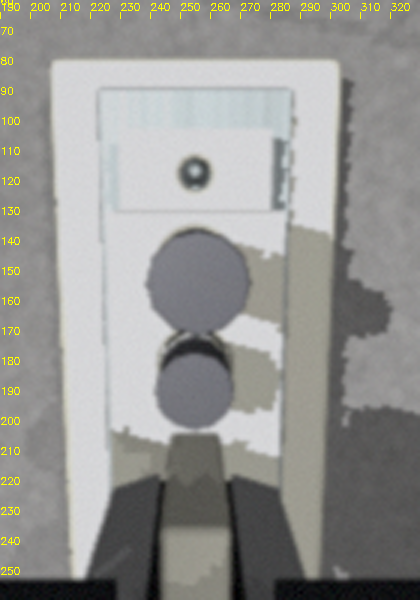

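It has seated at TCP z=0.124 with both pegs visible through the holes. Release and check.

```bash
python3 - <<'E'
from h import *
import pickle
np.set_printoptions(precision=4,suppress=True)
robot.gripper_to(.05);e=robot.get_state()['ee_pos']
robot.pause(.3)
robot.move_linear([e[0],e[1],.26],velocity=.15);robot.pause(.2)
s=robot.get_state();print(s['force'],s['ee_pos'],s['time'])
_,S=grab("side","s8.png");crop(S,200,150,130,120,5,"d8s.png");I,w=grab("wrist","w8.png");crop(w,190,60,140,200,3,"d8.png");pickle.dump(I,open("w8.pkl","wb"))
crop(cv2.imread("pics/w1.png"),0,110,110,90,7,"d1f.png")
E
```

```text
[-0.9337  0.5114 -0.7562] [ 0.5593 -0.0162  0.2594] 18.45
```

View pics/d8s.png

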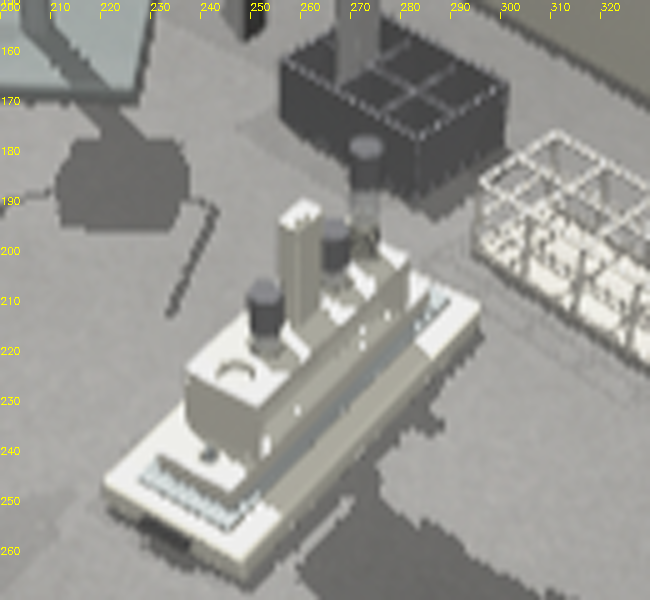

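View pics/d8.png

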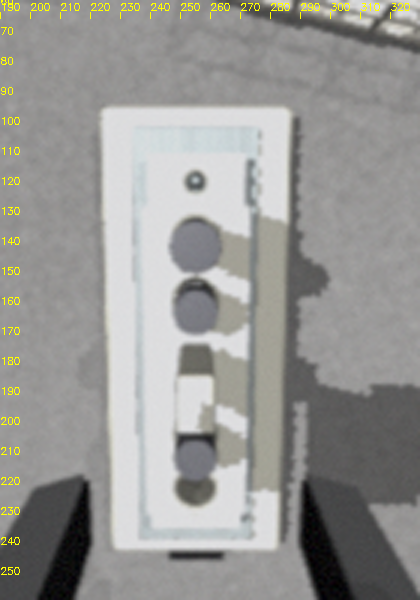

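View pics/d1f.png

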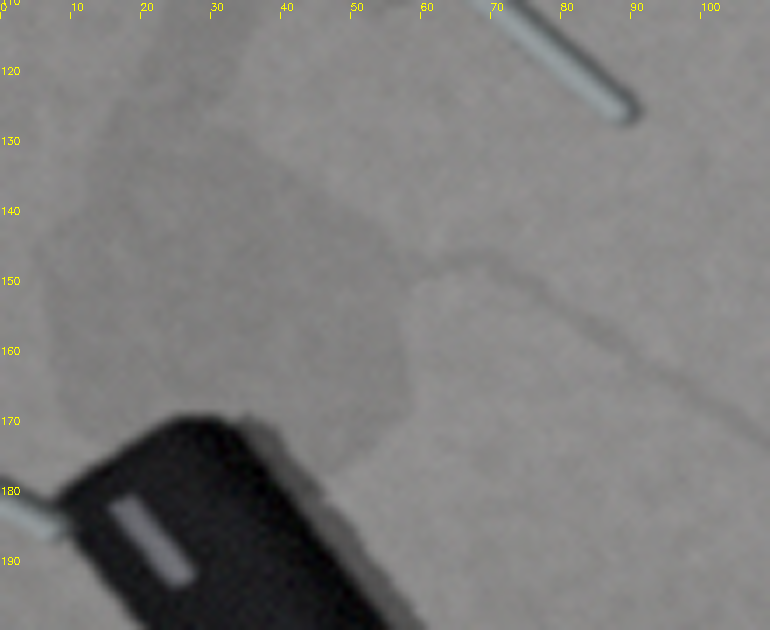

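The carrier is seated and released, with all three tubes in place. Now I'll refine the focus and locate the cap.

```bash
python3 - <<'E'
from h import *
import pickle
np.set_printoptions(precision=4,suppress=True)
W8=pickle.load(open("w8.pkl","rb"));T=robot.camera_info("top");S=robot.camera_info("side")
W1=dict(W8,rvec=np.array([-2.2964,1.8358,.2307]),tvec=np.array([-.139,.4461,.6505]))
print("cap",back(W8,(255-.33,141.5-.33),.148),"handle",back(W8,(255-.33,194.5-.33),.142), "s",back(S,(273.2-.4,179-.4),.148))
a=.2268;print("pred",.5602+.056*np.cos(a),-.0162+.056*np.sin(a))
def t(*o):x=tri(o);print(x[0],x[1]);return x[0]
r=(T,(197.6,183.8)),(S,(213.7,137.4)),(W1,(89.1,125.2));l=(T,(167.1,215.6)),(S,(166.7,136.4)),(W1,(7.7,184.9))
for i in ([0,1],[0,2],[1,2],[0,1,2]):
  R=t(*[r[k] for k in i]);L=t(*[l[k] for k in i]);print(i,"mid",(R+L)/2,np.linalg.norm(R-L),np.degrees(np.arctan2(*(R-L)[:2])))
E
```

```text
cap [ 0.6156 -0.0041  0.148 ] handle [ 0.5606 -0.0168  0.142 ] s [ 0.6149 -0.0031  0.148 ]
pred 0.6147658924534046 -0.0036078047678933956
[0.5696 0.1844 0.2031] 0.00015546758558614648
[0.477  0.2753 0.2025] 0.0002948575274125773
[0, 1] mid [0.5233 0.2298 0.2028] 0.12969510693216796 134.4699175451514
[0.5696 0.1847 0.2003] 0.0006010194351690418
[0.4766 0.2749 0.2037] 0.00033506111105364344
[0, 2] mid [0.5231 0.2298 0.202 ] 0.12964493915205524 134.13083734803993
[0.5693 0.183  0.2036] 0.0007941142201048609
[0.4766 0.2744 0.2034] 0.000623304908289292
[1, 2] mid [0.523  0.2287 0.2035] 0.1302409240299267 134.58791115738265
[0.5695 0.1839 0.2028] 0.0011832504871355303
[0.4767 0.2749 0.2031] 0.0007707393985851906
[0, 1, 2] mid [0.5231 0.2294 0.203 ] 0.13000808851153434 134.4107327973168
```

```bash
python3 - <<'E'
from h import *
np.set_printoptions(precision=4,suppress=True)
R=Rdown(.2268-np.pi/2)
p=[.6152,-.0038]
robot.move_linear(p+[.20],velocity=.15,frame=R)
robot.gripper_to(.045)
hit=robot.move_linear(p+[.139],velocity=.08,threshold=6)
robot.gripper_to(0.0);s=robot.get_state();print(hit,s['opening'],s['ee_pos'],s['force'],s['time'])
robot.move_linear(p+[.30],velocity=.12);robot.pause(.2)
s=robot.get_state();print(s['opening'],s['ee_pos'],s['force'],s['time'])
_,S=grab("side","s9.png");crop(S,190,80,150,190,4,"d9s.png")
E
```

```text
False 0.01733147826479726 [ 0.6153 -0.0038  0.1391] [-0.2333  0.0627  2.0152] 21.0417
0.017436185135711414 [ 0.6151 -0.0038  0.2996] [0.4554 0.0302 0.5068] 22.7333
```

View pics/d9s.png

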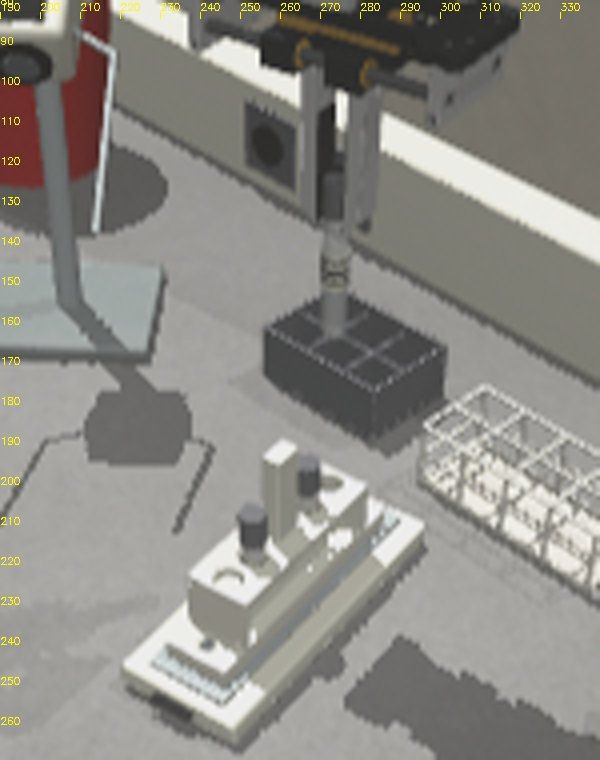

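```bash
cat >> h.py <<'E'
focus=np.array([.5231,.2294,.2045]); xr=np.array([.700,.714,0]);xr/=np.linalg.norm(xr)
fd=np.array([xr[1],-xr[0],0]); fz=-.5*xr+np.array([0,0,np.cos(np.pi/6)])
RF=np.c_[np.cross(fd,-fz),fd,-fz]
E
python3 - <<'E'
from h import *
np.set_printoptions(precision=4,suppress=True)
S=robot.camera_info("side");print(P(S,[[.6151,-.0038,.2996-.051],[.6151,-.0038,.1966]]))
pf=focus+.051*fz;print(pf)
for p in(pf-.13*xr+[0,0,.04],pf-.13*xr,pf):print(p,robot.ik(p,RF))
print(robot.get_state()['qpos'])
E
```

```text
[[274.1137 145.6149]
 [273.5312 163.2761]]
[0.5052 0.2112 0.2487]
[0.4142 0.1184 0.2887] [-0.875  -0.339   0.6111  2.2958 -0.1151  0.6758 -0.9487]
[0.4142 0.1184 0.2487] [-0.9012 -0.2783  0.6737  2.3549 -0.2018  0.5722 -0.8372]
[0.5052 0.2112 0.2487] [-1.0376  0.0334  0.7395  2.1577 -0.5181  0.5474 -0.6893]
[-0.5793  0.4129  0.7302  1.5664 -0.2838  1.2718 -1.1506]
```

```bash
python3 - <<'E'
from h import *
np.set_printoptions(precision=4,suppress=True)
pf=focus+.051*fz
robot.move_linear([.48,-.01,.31],velocity=.15)
robot.move_linear(pf-.12*xr+[0,0,.03],velocity=.12,frame=RF)
robot.move_linear(pf-.05*xr,velocity=.08);robot.pause(.2)
s=robot.get_state();print(s['opening'],s['ee_pos'],s['force'],s['time'])
_,S=grab("side","s10.png");crop(S,140,60,130,140,5,"d10s.png");_,T=grab("top","t10.png");crop(T,110,130,130,100,6,"d10t.png");grab("wrist","w10.png")
E
```

```text
0.017232870861101247 [0.4702 0.1753 0.2489] [ 0.4182 -1.1325 -0.1642] 26.55
```

View pics/d10s.png

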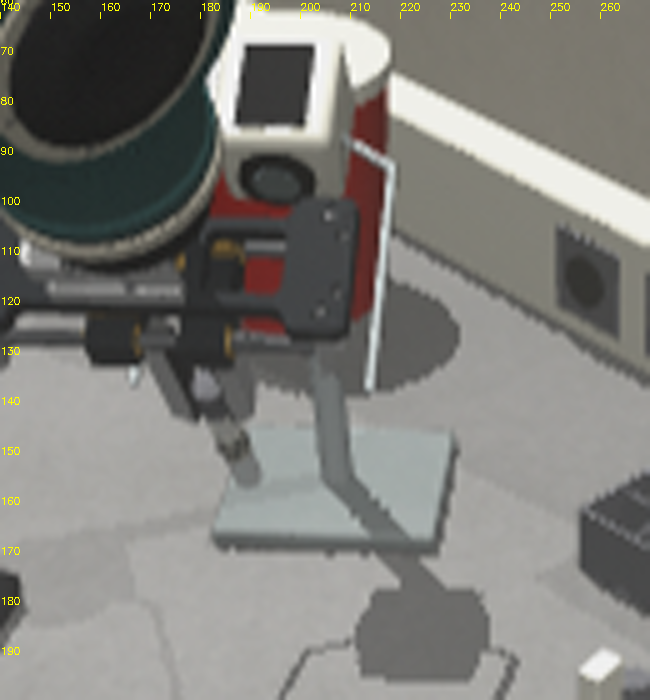

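View pics/d10t.png

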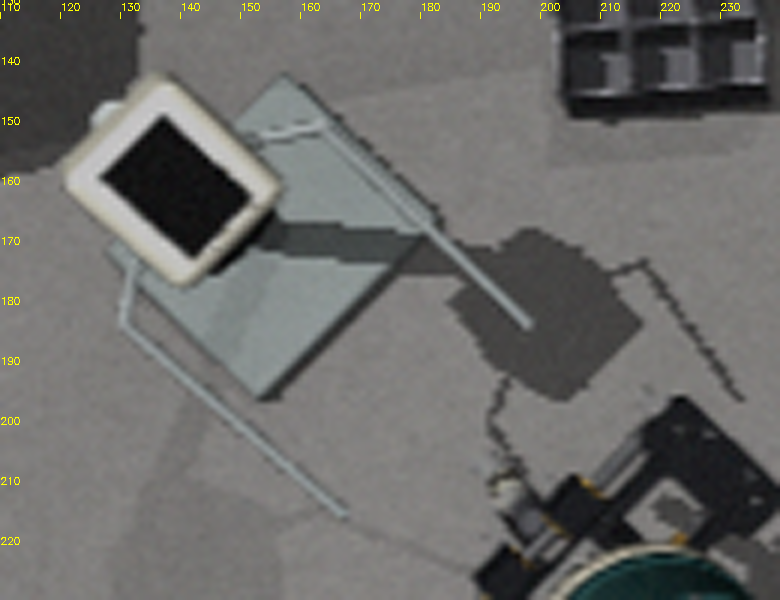

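View pics/w10.png

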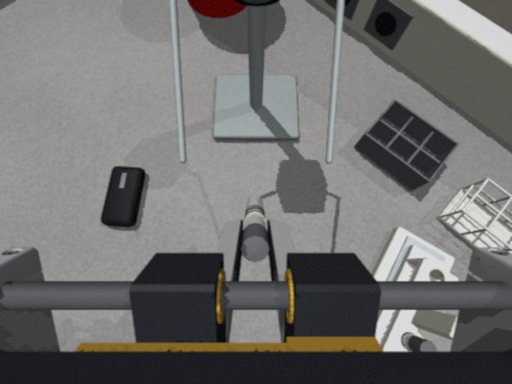

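```bash
python3 - <<'E'
from h import *
np.set_printoptions(precision=4,suppress=True)
pf=focus+.051*fz
S=robot.camera_info("side");e=robot.get_state()['ee_pos'];print("pred label, bottom",P(S,[e-.051*fz,e-.103*fz]))
robot.move_linear(pf,velocity=.06);robot.pause(.4)
s=robot.get_state();print(s['opening'],s['ee_pos'],pf,s['tool_rot']-RF,s['force'],s['time'])
print("focus px",P(S,[focus,s['ee_pos']-.103*fz]))
_,S=grab("side","s11.png");crop(S,140,60,130,140,5,"d11s.png");_,T=grab("top","t11.png");crop(T,110,130,130,100,6,"d11t.png");I,w=grab("wrist","w11.png")
crop(w,140,100,230,180,3,"d11w.png")
tips=[[.5695,.1839,.203],[.4767,.2749,.203]]
print("wrist: focus,bottom,tips",P(I,[focus,focus-.052*fz]+tips))
E
```

```text
pred label, bottom [[186.3817 146.5637]
 [190.2234 155.1677]]
0.017365109260277116 [0.5053 0.2112 0.2487] [0.5052 0.2112 0.2487] [[ 0.     -0.0001  0.0001]
 [-0.0002 -0.0001  0.0001]
 [ 0.0002 -0.0001  0.0001]] [ 0.8213 -0.1929 -0.0566] 28.0833
focus px [[189.987  136.4519]
 [193.534  145.1865]]
wrist: focus,bottom,tips [[254.3201 214.401 ]
 [254.4192 198.5323]
 [331.0719 214.7839]
 [177.5964 214.7382]]
```

View pics/d11s.png

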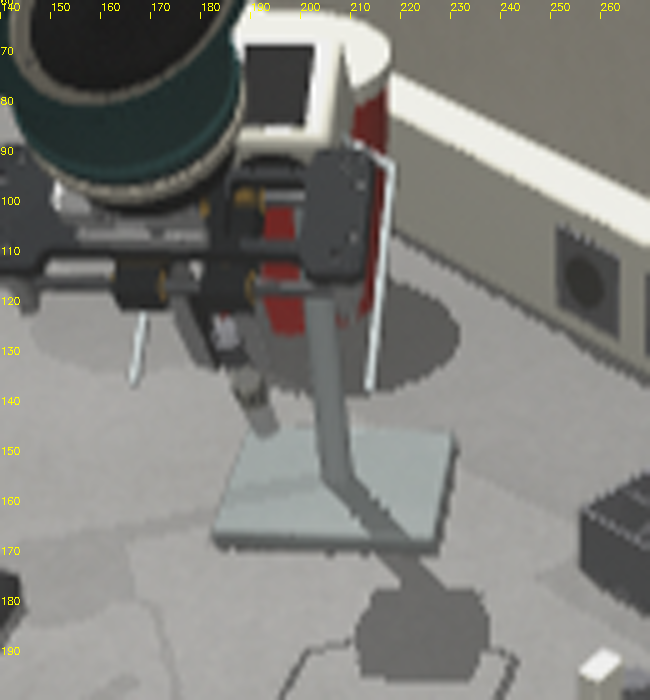

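View pics/d11t.png

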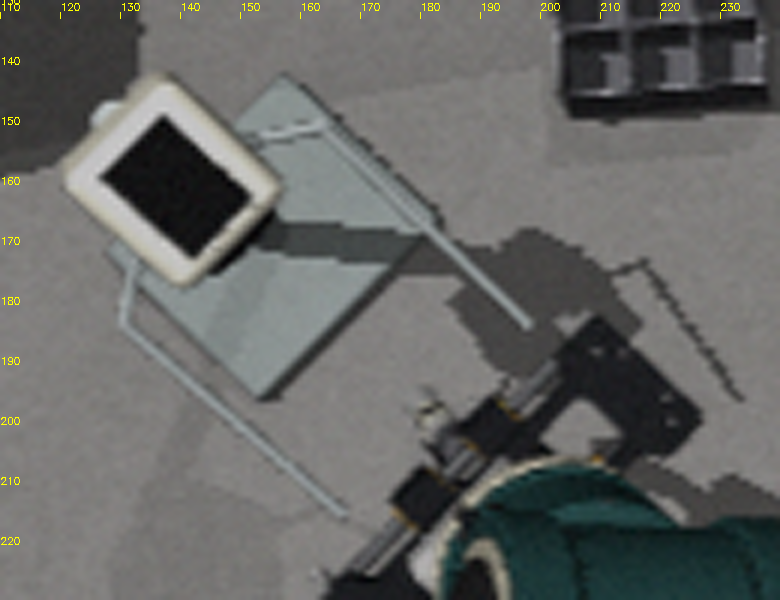

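View pics/d11w.png

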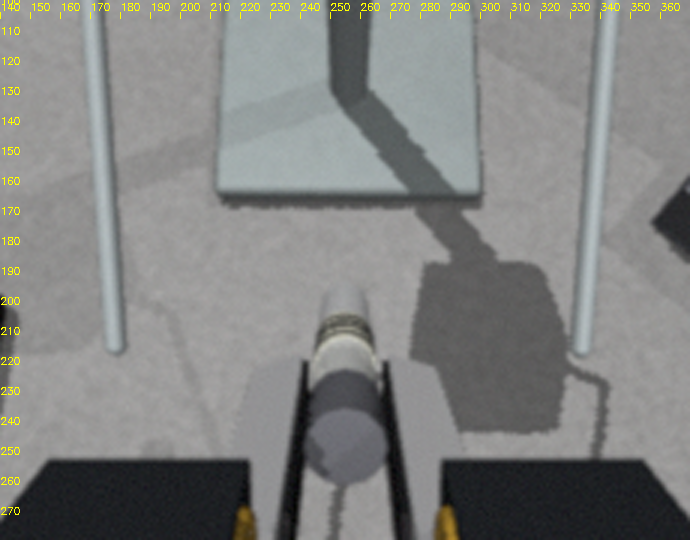

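Label matches the focus to about 3 mm and the prongs sit symmetric about the tube. Last check on the carrier before I hand in.

```bash
python3 - <<'E'
from h import *
crop(cv2.imread("pics/s11.png"),200,170,130,100,5,"d12.png")
s=robot.get_state();print(s['time'],s['opening'],abs(s['joint_vel']).max())
E
```

```text
28.2333 0.017126951112790226 0.0011507932265405244
```

View pics/d12.png

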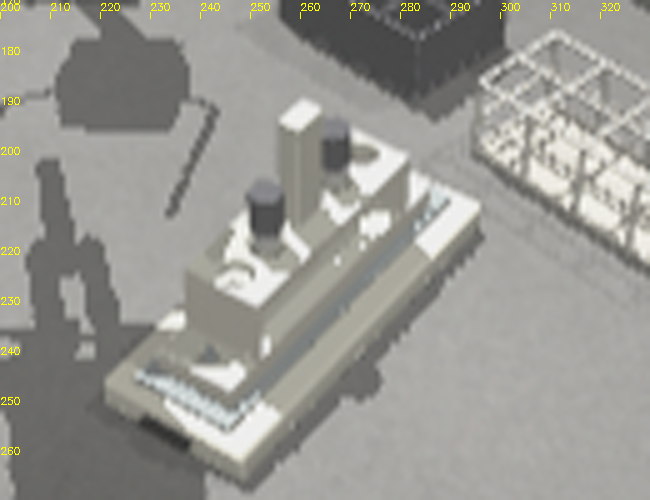

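The carrier is still seated with both short tubes upright at about (251,205) and (265,195). Handing in.

```bash
python3 - <<'E'
from rig import robot
robot.sign_off()
E
```

```text
the job is handed in; nothing more can be done
```

I docked the carrier with all three tubes in it and let it go. I then drew the long tube out by its cap and handed the job in at about 28 s, still holding the tube in front of the reader. No verdict is reported.

**Carrier:** It seated at the expected height (TCP z 0.124 m). The far peg showed through its hole in the wrist view and the near one in the side view. The last side view shows it still seated with both short tubes upright.

**Long tube:** I gripped it about 103 mm up, with a steady finger opening of 17 mm. The label is within about 3 mm of the measured reading point. The commanded lean of 30° was reached to within 0.001 rad, and the joints were practically still. In the pictures nothing touches the reader: the prongs sit evenly either side of the tube, and the tool force was under 1 N.

**Disagreements:**
- The wrist camera showed the dock about 2.5% smaller than its given size, although it showed the carrier true to scale. I used only the dock's centre and direction, and the fit was good.
- The side view put the label about 2 mm lower than calculated, well inside the 20 mm limit.

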